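# Hang up the shears and the rotary cutter

## Task

The cutting mat needs clearing. Hang the shears by either of their handle loops, and the rotary cutter by the loop at the end of its handle, on the two empty hooks of the wire tool panel, one on each hook, it does not matter which, and leave them hanging there at rest, handles up. Leave the pin dish, the pattern weight and the thread cone where they are.

Things in the scene. Friction and masses are not known exactly. Their poses are not given: they have to be found in the camera images.
- shears_center (a point): Middle of the steel joint block of the closed tailor's shears, half-way up its thickness (6 mm above the mat they lie on). Axes: x to the handle loops, -x to the blade tips, z up as they lie. The block is the place to hold, near the centre of mass: 24 mm wide (y), 12 mm thick, parallel sides from x = -27 to +19 mm.
- shears_loop_left (a point): Centre of one handle loop of the shears, 74 mm along x and 21.5 mm to +y of shears_center: an oval ring of 10 mm round bar, opening 48 mm (along x) by 23 mm (y), in the plane of x and y.
- shears_loop_right (a point): Centre of the other handle loop, 74 mm along x and 21.5 mm to -y of shears_center, same size.
- cutter_center (a point): Middle of the handle of the rotary cutter, half-way up its thickness (9 mm above the mat it lies on). Axes: x along the handle to the hanging loop, z up as it lies. The handle is 26 mm wide (y), 18 mm thick, with parallel sides from x = -47 to +47 mm; centre of mass a little to -x of this point.
- cutter_loop (a point): Centre of the hanging loop at the end of the cutter's handle, 68 mm along x from cutter_center: a ring of 10 mm round bar, opening 20 mm (along x) by 17 mm (y), in the plane of x and y.
- shears: The shears: one rigid piece about 205 mm long and 86 mm wide over the loops, about 170 g, steel blades (tips 99 mm from the middle) and black handle loops; they lie flat on the green mat (3 mm thick). Origin under shears_center on their underside, same axes.
- cutter: The rotary cutter: one rigid grey plastic piece about 190 mm long, about 130 g, its round 45 mm blade under the closed black guard at the -x end; it lies flat on the mat. Origin under cutter_center on its underside, same axes.
- hook_a: An empty steel hook fixed to the face of the wire panel. Origin: where its arm leaves the panel, 235 mm above the table. The arm is straight and round, 8 mm thick and 65 mm long; it points to the hook's own -x (out of the panel, towards the robot's side) and rises at 35 degrees: its tip is at x = -53, z = +37 mm (y sideways, z up).
- hook_b: The other empty hook, same as hook_a. The three hooks stand side by side, 150 mm apart, in any order.
- hook_tape: The third hook, same arm, but taken: a roll of packing tape (92 mm across, 48 mm wide) sits on it and stays there.
- rack: White wire grid panel, 560 mm wide, 315 mm high, standing firmly across the far side of the mat, its face (-x) to the robot; origin at the middle of its foot on the table. It carries the hooks.
- pin_dish: Steel pin dish, 96 mm across, 30 mm high, on the left of the mat; origin at the centre of its underside. To be left alone.
- weight: Dark steel pattern weight with a knob, 68 mm across, 54 mm high, on the right; origin under its centre. To be left alone.
- thread_cone: Cone of grey thread, 64 mm across, 88 mm high, on the right; origin under its centre. To be left alone.
Not all that is in view belongs to the job. Several things have the shape of the cutter; the one meant has the colours described above.

How it is judged (in metres and radians):
At the end, for the whole second after the job is handed in: Each tool hangs at rest (below 0.05 m/s) by a loop on its own free hook: loop centre 0 to 65 mm out from the panel, within 40 mm of the height of the hook's origin, sideways within 15 mm; x axis within 0.5 rad of vertical, tool below the hook (((((x of shears_loop_left in the frame of hook_a between -0.065 and 0 m and y of shears_loop_left in the frame of hook_a between -0.015 and 0.015 m and z of shears_loop_left in the frame of hook_a between -0.04 and 0.04 m and contact force between shears and hook_a above 0.2 N) or (x of shears_loop_right in the frame of hook_a between -0.065 and 0 m and y of shears_loop_right in the frame of hook_a between -0.015 and 0.015 m and z of shears_loop_right in the frame of hook_a between -0.04 and 0.04 m and contact force between shears and hook_a above 0.2 N)) and (x of cutter_loop in the frame of hook_b between -0.065 and 0 m and y of cutter_loop in the frame of hook_b between -0.015 and 0.015 m and z of cutter_loop in the frame of hook_b between -0.04 and 0.04 m and contact force between cutter and hook_b above 0.2 N)) or (((x of shears_loop_left in the frame of hook_b between -0.065 and 0 m and y of shears_loop_left in the frame of hook_b between -0.015 and 0.015 m and z of shears_loop_left in the frame of hook_b between -0.04 and 0.04 m and contact force between shears and hook_b above 0.2 N) or (x of shears_loop_right in the frame of hook_b between -0.065 and 0 m and y of shears_loop_right in the frame of hook_b between -0.015 and 0.015 m and z of shears_loop_right in the frame of hook_b between -0.04 and 0.04 m and contact force between shears and hook_b above 0.2 N)) and (x of cutter_loop in the frame of hook_a between -0.065 and 0 m and y of cutter_loop in the frame of hook_a between -0.015 and 0.015 m and z of cutter_loop in the frame of hook_a between -0.04 and 0.04 m and contact force between cutter and hook_a above 0.2 N))) and angle between each of shears, cutter's own x axis and vertical below 0.5 rad and height (world z) of each of shears_center, cutter_center below 0.235 m and linear speed of each of shears, cutter below 0.05 m/s); the robot touches nothing.
It fails at once if the pin dish is moved by more than 20 mm (distance of pin_dish from where it was at the start of the episode above 0.02 m).
It fails at once if the pattern weight is moved by more than 20 mm (distance of weight from where it was at the start of the episode above 0.02 m).
It fails at once if the thread cone is moved by more than 20 mm (distance of thread_cone from where it was at the start of the episode above 0.02 m).
It also fails if it takes over 67 s, if anything falls off the work surface, if the arm or the gripper's body presses on something with over 40 N, if the wrist force passes 120 N, or if a joint passes its speed limit or range.

## Robot

A 6-joint arm with a two-finger parallel gripper is mounted at the origin on the work surface. World frame = base frame: x ahead of the robot, y to its left, z up, the work surface at z = 0. Lengths are in mm, angles in rad, forces in N, time in s.
With the tool pointing down it reaches from about 350 to 875 mm from the base axis. Payload 4.2 kg.
Tool frame: the origin (TCP) lies midway between the tips of the shut fingers; the grasp point (between the pads) lies 19 mm behind it; z points along the fingers, y is the line along which they close (so a half turn about z gives the same grasp; the last joint's range is limited). The gripper opens to 85 mm and grips with 20 to 120 N. Pads are 22 mm wide; open, the fingers measure 114 mm over their backs; the gripper's body (76 mm by 85 mm) begins 54 mm behind the grasp point. The pads swing forward as they close: fully open they stand 13 mm farther back than shut.
Start: joints at [1.409, 0.385, 0.008, 0, -1.194, -0.259], TCP at [255.273, 570.469, 231.312] pointing down, gripper open.
Joint ranges: [-3.14, 3.14], [-1.21, 2.06], [-1.07, 1.41], [-3.16, 2.05], [-2.99, -0.16], [-3.1, 3.1]. Speed limits (rad/s): [2.79, 2.79, 3.14, 3.14, 3.14, 3.14].

## Interface

Orientations are given as a unit quaternion [x, y, z, w].
In Python, from bench import arm gives the robot as it stands. The module is installed in compiled form; this text tells all that it offers.
- The arm moves only by the shell command python3 -m handwheel 'ROWS' [OPENING]. ROWS is JSON, a list of rows, each an object of numbers: "x", "y", "z": the shift along the world's x, y, z each as a share of 20 cm, from -1 to 1; "ax", "ay", "az": the turn, a rotation vector about the world's x, y, z each as a share of 90 degrees, from -1 to 1. In form: [{"x": .., "y": .., "z": .., "ax": .., "ay": .., "az": ..}, ...]. A call has exactly 8 rows; each row shifts and turns the commanded pose from where the row before left it; what a row does not reach is not made up. A row lasts 1/10 s, in which the tool goes at most 50 mm and 8.59 degrees, less where a joint would pass 70% of its speed; a pose out of reach is approached as far as the arm can. A call with a number of a shift or a turn outside -1 to 1 is refused whole. A call with a gripper value outside its range is refused whole. OPENING is the opening, from -1 (shut) to 1 (fully open), set as the call begins (- or left out, the last holds). The fingers move at their own pace and stop on an object; the grip force is fixed at half the most. Time passes only in rows, so rows that do not move let the fingers close, or fill a call up. It gives the time, the measured TCP pose, the force, the opening and the grip force at its end, in the units of the state.
- arm.read_state(): the state, without advancing time (a new reading comes with each control period).
- arm.get_image(name): name is "side" or "top"; returns the picture (400x640x3 uint8, red, green, blue); there is no depth.
- arm.camera_params(name): a dict with "K" (3x3 intrinsics, pixels), "position" and "orientation" of the camera in the world. Camera axes: x right, y down, z forward; pixel columns grow to the right and rows downward; lengths in mm; the calibration is good to about 2 mm. A picture is of the moment at which its call begins. camera_params takes no time and is no camera call.
- arm.job_done(): hands the job in; it is judged then, once.
The state is a dict: "clock": time; "joints": joint angles; "joint_vel": joint speeds; "joint_efforts": joint torques, N m; "position": TCP position; "ee_rot": TCP orientation; "contact_force": force on the tool from outside, world axes, zero at the start; "wrist_torque": the same for the moment, N m; "gripper_width": finger opening in mm; "grasp_force": force on a finger pad.
Only numpy, scipy, OpenCV 4.12 (cv2) and the standard library are available. Lean on these libraries where they do the work, as an engineer would, in place of code of your own. Each camera call takes 0.05 s, during which the arm holds its last target. There are 200 camera calls.

## Working session

There is one attempt and no reset: what is moved stays moved. The work goes in short steps, Python scripts to look and compute and a shell command to move; the robot and the scene stay as the last step left them, time stands still between calls to the robot, and variables do not carry over. Pictures are saved under pics/ and viewed, at most 11 in all, crops included, and the job is handed in when it is done.

```bash
mkdir -p pics; python3 - <<'E'
from bench import arm
import cv2
for n in("top","side"):
    p=arm.camera_params(n);print(n,p)
    cv2.imwrite(f"pics/{n}0.png",arm.get_image(n)[:,:,::-1])
s=arm.read_state();print(s)
E
```

```text
top {'K': array([[383.81178712,   0.        , 318.71607975],
       [  0.        , 383.81178712, 202.51865368],
       [  0.        ,   0.        ,   1.        ]]), 'position': array([ 464.71284247,    6.77037742, 1322.04604336]), 'orientation': array([ 0.70986467, -0.70200732,  0.04979161, -0.02826074])}
side {'K': array([[474.3422116 ,   0.        , 322.77620485],
       [  0.        , 474.3422116 , 203.15634685],
       [  0.        ,   0.        ,   1.        ]]), 'position': array([ 313.5893698 ,  771.91858386, 1089.68889321]), 'orientation': array([-0.1799125 ,  0.91573434, -0.3534625 ,  0.06423686])}
{'clock': 0.1, 'joints': array([ 1.40860101e+00,  3.85459588e-01,  6.79713250e-03, -4.20909818e-04,
       -1.19398055e+00, -2.58625673e-01]), 'joint_vel': array([-0.00024669, -0.00122812,  0.00224002,  0.00054948, -0.00061407,
       -0.0002672 ]), 'joint_efforts': array([-5.10229856e-04, -3.93318486e+01,  1.88928795e+01,  4.19799238e+00,
       -2.57866741e-03,  8.72407213e-06]), 'position': array([255.08250332, 570.02851165, 230.35872615]), 'ee_rot': array([ 9.77928610e-01, -2.08937175e-01, -1.50889032e-04,  9.31692997e-04]), 'contact_force': array([-0.6771476 , -0.12422654,  0.01307095]), 'wrist_torque': array([-0.00665606,  0.01671508, -0.0176436 ]), 'grasp_force': 0.0, 'gripper_width': 85.52986055944922}
```

View pics/top0.png

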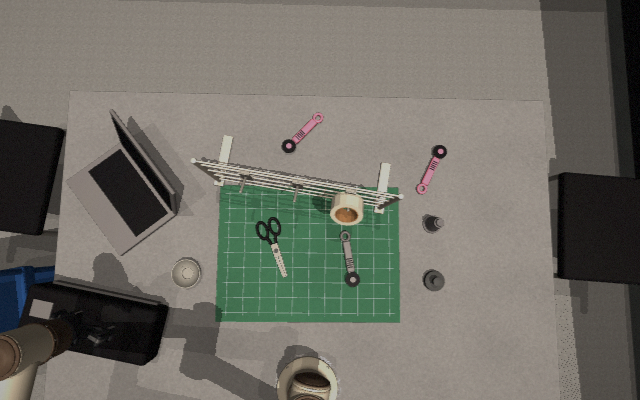

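View pics/side0.png

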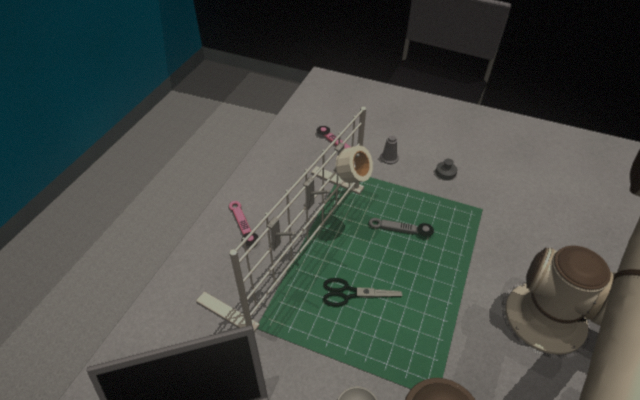

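The top view shows the shears at about (272,245), the grey cutter at (348,258), the tape hook at (347,205), and the empty hooks near (243,185) and (296,193). In the side view the shears are at (360,293), the cutter at (402,228), and the hooks near (275,235) and (312,190). Next I'll zoom in and measure.

```bash
cat >h.py <<'E'
import numpy as np,cv2
from bench import arm
from scipy.spatial.transform import Rotation as R
def ray(n,px):
    p=arm.camera_params(n);d=np.linalg.inv(p["K"])@[px[0],px[1],1]
    return np.array(p["position"]),R.from_quat(p["orientation"]).as_matrix()@d
def plane(n,px,z):
    o,d=ray(n,px);return o+d*(z-o[2])/d[2]
def tri(pt,ps):
    a,d=ray("top",pt);b,e=ray("side",ps)
    t=np.linalg.lstsq(np.c_[d,-e],b-a,rcond=None)[0]
    p,q=a+t[0]*d,b+t[1]*e
    return (p+q)/2,np.linalg.norm(p-q)
def proj(n,P):
    p=arm.camera_params(n);c=p["K"]@R.from_quat(p["orientation"]).as_matrix().T@(np.array(P)-p["position"]);return c[:2]/c[2]
E
python3 - <<'E'
from h import *
for n,boxes in dict(top=[("shears",250,212,295,282),("cutter",336,228,365,292)],side=[("shears",316,272,408,312),("cutter",364,212,440,244)]).items():
    im=cv2.imread(f"pics/{n}0.png");
    for nm,x0,y0,x1,y1 in boxes:
        c=cv2.resize(im[y0:y1,x0:x1],None,fx=6,fy=6,interpolation=cv2.INTER_CUBIC)
        h=cv2.cvtColor(c,cv2.COLOR_BGR2HSV)
        m=((h[...,1]<90)|(h[...,2]<45)).astype(np.uint8)*255
        cs,hi=cv2.findContours(m,cv2.RETR_CCOMP,cv2.CHAIN_APPROX_NONE)
        z=9 if nm=="shears" else 12
        for i,k in enumerate(cs):
            M=cv2.moments(k)
            if M["m00"]<250: continue
            u=np.array([M["m10"],M["m01"]])/M["m00"]; px=(u+.5)/6-.5+[x0,y0]
            print(n,nm,"hole" if hi[0,i,3]>=0 else "outer",M["m00"]/36,px.round(1),plane(n,px,z).round(1))
def crop(n,x0,y0,x1,y1,s): return cv2.resize(cv2.imread(f"pics/{n}0.png")[y0:y1,x0:x1],None,fx=s,fy=s,interpolation=cv2.INTER_CUBIC)
a=crop("top",190,150,390,225,4);b=crop("side",225,130,425,205+0,4)
cv2.imwrite("pics/z1.png",np.vstack([a,crop("side",225,150,385,260,5)[:300]])) if 0 else None
cv2.imwrite("pics/z1.png",np.vstack([a,cv2.resize(cv2.imread("pics/side0.png")[140:265,225:385],(384,300),interpolation=cv2.INTER_CUBIC).repeat(1,0) if 0 else np.hstack([crop("side",225,200,325,275,4),crop("side",285,140,385,215,4)])]))
E
```

```text
top shears outer 1886.5972222222222 [275.5 245.1] [463.6 112.5   9. ]
top shears hole 111.875 [287.2 259. ] [417.1  72.2   9. ]
top shears hole 183.01388888888889 [267.7 259.7] [414.1 137.8   9. ]
top shears hole 98.01388888888889 [265.4 246.1] [459.7 146.7   9. ]
top shears hole 166.69444444444446 [285.1 244.6] [465.5  80.2   9. ]
top shears hole 18.27777777777778 [271.9 239.8] [481.1 125.1   9. ]
top shears hole 19.73611111111111 [270.5 234.2] [500.2 130.2   9. ]
top shears hole 43.0 [263.6 231.5] [509.1 153.9   9. ]
top shears hole 165.30555555555554 [286.1 230.4] [513.5  77.5   9. ]
top shears hole 41.791666666666664 [273.8 227.4] [523.4 119.6   9. ]
top shears hole 15.722222222222221 [259.3 227.6] [522.1 168.9   9. ]
top shears hole 12.555555555555555 [272.9 221.1] [544.8 123.1   9. ]
top cutter outer 1038.736111111111 [349.2 259.7] [ 416.6 -137.7   12. ]
top cutter hole 52.06944444444444 [344.  274.4] [ 367.4 -120.    12. ]
top cutter hole 39.06944444444444 [343.4 261.4] [ 410.8 -118.    12. ]
top cutter hole 37.416666666666664 [354.9 259.5] [ 417.6 -156.9   12. ]
top cutter ho
[... 482 characters left out ...]
 shears hole 35.625 [336.6 285.8] [525.6 122.7   9. ]
side shears hole 11.069444444444445 [328.7 284. ] [546.9 125.4   9. ]
side shears hole 123.84722222222223 [381.2 284.6] [417.   73.8   9. ]
side shears hole 193.93055555555554 [362.6 280.8] [466.6  81.6   9. ]
side cutter outer 1457.3472222222222 [403.7 226.8] [ 414.6 -139.3   12. ]
side cutter hole 66.93055555555556 [418.1 237.8] [ 365.3 -115.2   12. ]
side cutter hole 34.90277777777778 [402.5 233.9] [ 410.6 -112.    12. ]
side cutter hole 10.041666666666666 [385.2 217.9] [ 475.  -151.1   12. ]
side cutter hole 122.15277777777777 [423.7 219.3] [ 367.2 -190.    12. ]
side cutter outer 9.291666666666666 [364.6 213.7] [ 537.2 -143.4   12. ]
```

View pics/z1.png

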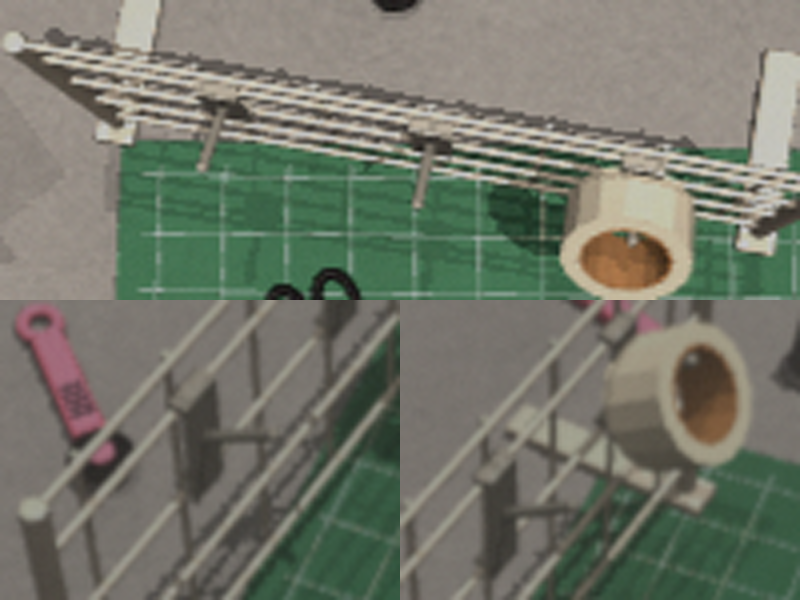

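The crop shows hook tips in the top view at px (240.8,192.5) and (294.2,201.8), and in the side view at (292,234) and (326,193). The tape is on the right hook. The grid lines split the loop holes, so I'll use a darkness mask for them.

```bash
python3 - <<'E'
from h import *
out={}
tiles=[]
for n,boxes in dict(top=[("shears",250,212,295,282),("cutter",336,228,362,292)],side=[("shears",316,272,408,312),("cutter",364,214,440,242)]).items():
    im=cv2.imread(f"pics/{n}0.png")
    for nm,x0,y0,x1,y1 in boxes:
        c=cv2.resize(im[y0:y1,x0:x1],None,fx=6,fy=6,interpolation=cv2.INTER_CUBIC)
        tiles.append(c)
        v=c.max(2); g=c[...,1].astype(int); rb=np.maximum(c[...,0],c[...,2]).astype(int)
        green=(g-rb>18)
        m=(v<48) if nm=="shears" else ~green
        m=m.astype(np.uint8)*255
        cs,hi=cv2.findContours(m,cv2.RETR_CCOMP,cv2.CHAIN_APPROX_NONE)
        z=9 if nm=="shears" else 12
        for i,k in enumerate(cs):
            M=cv2.moments(k)
            if M["m00"]<250: continue
            px=(np.array([M["m10"],M["m01"]])/M["m00"]+.5)/6-.5+[x0,y0]
            print(n,nm,"hole" if hi[0,i,3]>=0 else "outer",round(M["m00"]/36),px.round(1),plane(n,px,z).round(1))
H=max(t.shape[0] for t in tiles)
pad=lambda t,h,w:cv2.copyMakeBorder(t,0,h-t.shape[0],0,w-t.shape[1],cv2.BORDER_CONSTANT)
L=np.hstack([pad(tiles[0],420,270),pad(tiles[1],420,156)]); 
Rr=np.vstack([cv2.resize(tiles[2],None,fx=.65,fy=.65),pad(cv2.resize(tiles[3],None,fx=.7,fy=.7),264,359) ]) if 0 else None
cv2.imwrite("pics/z2.png",L)
for nm,t,s in(("L",(240.75,192.5),(292,234)),("M",(294.25,201.75),(326.2,192.7))):
    print(nm,"tip",plane("top",t,272).round(1),plane("side",s,272).round(1),tri(t,s))
for t in((244.5,178),(298.2,187.5)): print("root",plane("top",t,235).round(1))
E
```

```text
top shears outer 396 [268.4 229.1] [517.4 137.9   9. ]
top shears hole 81 [262.1 230.1] [513.6 159.1   9. ]
top shears hole 82 [274.2 226. ] [528.3 118.3   9. ]
top cutter outer 569 [348.9 259.8] [ 416.4 -136.7   12. ]
top cutter hole 15 [344.5 235.9] [ 497.  -121.4   12. ]
side shears outer 671 [338.1 292.1] [515.1 139.1   9. ]
side shears hole 111 [335. 299.] [515.  161.5   9. ]
side shears hole 53 [347.8 292.1] [491.3 129.5   9. ]
side shears hole 104 [335.4 284.7] [529.6 120.7   9. ]
side cutter outer 863 [402.1 227.6] [ 418.2 -134.4   12. ]
side cutter outer 11 [433.7 216. ] [ 342.4 -214.    12. ]
L tip [606.3 189.6 272. ] [611.6 194.2 272. ] (array([609.84164449, 191.14213964, 268.16730804]), np.float64(6.234447845623343))
M tip [582.6  42.6 272. ] [588.5  49.8 272. ] (array([586.93084592,  43.68792587, 265.63370984]), np.float64(7.330887827913856))
root [653.2 186.7 235. ]
root [627.9  33.3 235. ]
```

View pics/z2.png

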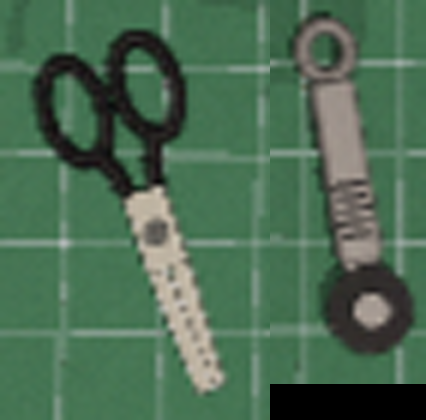

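Shears: loop centres at about (514,160) and (529,119.5). They are 43.4 mm apart, which matches, giving a yaw of about 19.8° and a centre near (452,115). I'll move towards them and read the joints on the way.

```bash
python3 -m handwheel '[{"x":0.098,"y":-0.225,"az":0.061},{"x":0.098,"y":-0.225,"az":0.061},{"x":0.098,"y":-0.225,"az":0.061},{"x":0.098,"y":-0.225,"az":0.061},{"x":0.098,"y":-0.225,"az":0.061},{"x":0.098,"y":-0.225,"az":0.061},{"x":0.098,"y":-0.225,"az":0.061},{"x":0.098,"y":-0.225,"az":0.061}]' 1
python3 - <<'E'
from h import *
s=arm.read_state();print(s["joints"].round(3),s["position"].round(1),R.from_quat(s["ee_rot"]).as_matrix().round(3))
for n,l,d in(("top",(344.6,235.7),(352.0,279.0)),):
    a,b=plane(n,l,12),plane(n,d,12);print(a,b,np.linalg.norm(a-b))
for n in("top","side"):
    im=cv2.imread(f"pics/{n}0.png")
    x0,y0,x1,y1=(338,264,364,292) if n=="top" else(414,218,440,242)
    c=cv2.resize(im[y0:y1,x0:x1],None,fx=6,fy=6,interpolation=cv2.INTER_CUBIC)
    m=(c.max(2)<62).astype(np.uint8)*255
    for k in cv2.findContours(m,cv2.RETR_EXTERNAL,cv2.CHAIN_APPROX_NONE)[0]:
        M=cv2.moments(cv2.convexHull(k))
        if M["m00"]>800:
            px=(np.array([M["m10"],M["m01"]])/M["m00"]+.5)/6-.5+[x0,y0];print(n,M["m00"]/36,px,plane(n,px,12))
E
```

```text
[ 1.409  0.385  0.007 -0.    -1.194 -0.259] [255.1 570.  230.4] [[ 0.913 -0.409 -0.001]
 [-0.409 -0.913 -0.002]
 [ 0.     0.002 -1.   ]]
[ 497.54535389 -121.887403     12.        ] [ 352.35203808 -147.17928517   12.        ] 147.37970775992085
top 171.83333333333334 [351.81671427 278.66916783] [ 353.44564103 -146.55971678   12.        ]
side 240.26388888888889 [423.7678334  231.01838096] [ 356.15416867 -146.13901609   12.        ]invalid input at $[0]: expected keys x, y, z, ax, ay, az
```

```bash
python3 -m handwheel '[{"x":0.098,"y":-0.225,"z":0,"ax":0,"ay":0,"az":0.061},{"x":0.098,"y":-0.225,"z":0,"ax":0,"ay":0,"az":0.061},{"x":0.098,"y":-0.225,"z":0,"ax":0,"ay":0,"az":0.061},{"x":0.098,"y":-0.225,"z":0,"ax":0,"ay":0,"az":0.061},{"x":0.098,"y":-0.225,"z":0,"ax":0,"ay":0,"az":0.061},{"x":0.098,"y":-0.225,"z":0,"ax":0,"ay":0,"az":0.061},{"x":0.098,"y":-0.225,"z":0,"ax":0,"ay":0,"az":0.061},{"x":0.098,"y":-0.225,"z":0,"ax":0,"ay":0,"az":0.061}]' 1
cat >s.py <<'E'
from h import *
s=arm.read_state();M=R.from_quat(s["ee_rot"]).as_matrix()
print(s["clock"],s["joints"].round(3),s["position"].round(1),"F",s["contact_force"].round(1),s["grasp_force"],round(s["gripper_width"],1));print("x",M[:,0].round(3),"y",M[:,1].round(3),"z",M[:,2].round(3))
import json;open("log.jsonl","a").write(json.dumps([s["joints"].tolist(),s["position"].tolist(),s["ee_rot"].tolist()])+"\n")
E
python3 s.py
```

```text
clock: 0.9
position: [412.2, 208.5, 231.2]
ee_rot: [0.985, 0.174, -0.0, -0.0]
contact_force: [0.2, -0.2, -1.0]
gripper_width: 85.7
grasp_force: 0.0
0.9 [ 0.821  0.104 -0.373 -0.    -1.094  1.1  ] [412.2 208.5 231.2] F [ 0.2 -0.2 -1. ] 0.0 85.7
x [ 0.939  0.343 -0.   ] y [ 0.343 -0.939 -0.   ] z [-0.  0. -1.]
```

```bash
python3 -m handwheel '[{"x":0.0665,"y":-0.156,"z":-0.18,"ax":0,"ay":0,"az":0},{"x":0.0665,"y":-0.156,"z":-0.18,"ax":0,"ay":0,"az":0},{"x":0.066,"y":-0.156,"z":-0.18,"ax":0,"ay":0,"az":0},{"x":0,"y":0,"z":-0.14,"ax":0,"ay":0,"az":0},{"x":0,"y":0,"z":-0.14,"ax":0,"ay":0,"az":0},{"x":0,"y":0,"z":-0.14,"ax":0,"ay":0,"az":0},{"x":0,"y":0,"z":-0.12,"ax":0,"ay":0,"az":0},{"x":0,"y":0,"z":-0.056,"ax":0,"ay":0,"az":0}]' 1 >/dev/null; python3 s.py
python3 -m handwheel '[{"x":0,"y":0,"z":0,"ax":0,"ay":0,"az":0},{"x":0,"y":0,"z":0,"ax":0,"ay":0,"az":0},{"x":0,"y":0,"z":0,"ax":0,"ay":0,"az":0},{"x":0,"y":0,"z":0,"ax":0,"ay":0,"az":0},{"x":0,"y":0,"z":0,"ax":0,"ay":0,"az":0},{"x":0,"y":0,"z":0,"ax":0,"ay":0,"az":0},{"x":0,"y":0,"z":0,"ax":0,"ay":0,"az":0},{"x":0,"y":0,"z":0,"ax":0,"ay":0,"az":0}]' -1 >/dev/null; python3 s.py
```

```text
1.7 [ 0.602  0.439 -0.643 -0.    -0.494  1.314] [450.5 115.9   1.8] F [-0.1 -0.1  0.2] 0.0 85.3
x [ 0.941  0.338 -0.004] y [ 0.338 -0.941  0.001] z [-0.004 -0.002 -1.   ]
2.5 [ 0.603  0.433 -0.64   0.    -0.496  1.314] [452.5 117.2   5.3] F [-1.5 -0.4  5.2] 59.43723902106285 22.0
x [0.941 0.339 0.002] y [ 0.339 -0.941 -0.   ] z [ 0.002  0.001 -1.   ]
```

Gripped: width 22, force 59 N. Now I'll lift and yaw to face the panel at azimuth −9°, then pitch up.

```bash
python3 -m handwheel '[{"x":0,"y":0,"z":0.15,"ax":0,"ay":0,"az":0},{"x":0,"y":0,"z":0.2,"ax":0,"ay":0,"az":0},{"x":0,"y":0,"z":0.24,"ax":0,"ay":0,"az":-0.054},{"x":0,"y":0,"z":0.24,"ax":0,"ay":0,"az":-0.054},{"x":0,"y":0,"z":0.2,"ax":0,"ay":0,"az":-0.054},{"x":0,"y":0,"z":0.1,"ax":0,"ay":0,"az":-0.054},{"x":0,"y":0,"z":0,"ax":0,"ay":0,"az":-0.054},{"x":0,"y":0,"z":0,"ax":0,"ay":0,"az":-0.054}]' >/dev/null; python3 s.py
python3 -m handwheel '[{"x":0,"y":0,"z":0,"ax":-0.01,"ay":-0.06,"az":0},{"x":0,"y":0,"z":0,"ax":-0.01,"ay":-0.06,"az":0},{"x":0,"y":0,"z":0,"ax":-0.01,"ay":-0.06,"az":0},{"x":0,"y":0,"z":0,"ax":-0.01,"ay":-0.06,"az":0},{"x":0,"y":0,"z":0,"ax":-0.01,"ay":-0.06,"az":0},{"x":0,"y":0,"z":0,"ax":0,"ay":0,"az":0},{"x":0,"y":0,"z":0,"ax":0,"ay":0,"az":0},{"x":0,"y":0,"z":0,"ax":0,"ay":0,"az":0}]' >/dev/null; python3 s.py
```

```text
3.3 [ 6.030e-01  1.110e-01 -3.640e-01 -1.000e-03 -1.093e+00  8.020e-01] [451.5 116.9 231. ] F [-0.1  0.1 -1.3] 59.31187279522419 22.1
x [ 0.986 -0.166  0.001] y [-0.166 -0.986 -0.002] z [ 0.001  0.002 -1.   ]
4.1 [ 0.769 -0.078 -0.873  0.711 -0.599  0.076] [453.1 117.6 231.4] F [ 0.1  0.1 -1.3] 59.29958660155535 22.5
x [ 0.876 -0.146  0.459] y [-0.164 -0.986 -0.002] z [ 0.453 -0.074 -0.889]
```

```bash
cat >kin.py <<'E'
import numpy as np,json
from scipy.spatial.transform import Rotation as R
from scipy.optimize import least_squares
D=[[np.array(v) for v in json.loads(l)] for l in open("log.jsonl")]
lo=np.array([-3.14,-1.21,-1.07,-3.16,-2.99,-3.1]);hi=np.array([3.14,2.06,1.41,2.05,-.16,3.1])
def fk(q,p):
    z0,L1,L2,lat,d,lat2,e=p;f=q[1]-q[2]
    A=R.from_euler("z",q[0])*R.from_euler("y",f)*R.from_euler("x",q[3])
    T=A*R.from_euler("y",-q[4])
    w=R.from_euler("z",q[0]).apply([L1*np.sin(q[1])+L2*np.cos(f)+e*np.sin(f),lat,z0+L1*np.cos(q[1])-L2*np.sin(f)+e*np.cos(f)])
    return w+T.apply([d,0,0])+A.apply([0,lat2,0]),T*R.from_euler("x",q[5])
r=lambda p:np.concatenate([fk(q,p)[0]-x for q,x,_ in D])
P=least_squares(r,[112,566,421,-160,250,0,0]);P=P.x if 1 else 0
C=(fk(D[0][0],P)[1].inv()*R.from_quat(D[0][2]))
def ik(pos,Rt,q0):
    g=lambda q:np.r_[(fk(q,P)[0]-pos)/100,3*((fk(q,P)[1]*C).inv()*Rt).as_rotvec()]
    s=least_squares(g,np.clip(q0,lo+1e-3,hi-1e-3),bounds=(lo,hi));return s.x,2*s.cost
def tool(pitch,az=-9.5):  # tool z pitched down by pitch deg, tool x up
    a,b=np.radians(az),np.radians(pitch);z=np.array([np.cos(a)*np.cos(b),np.sin(a)*np.cos(b),-np.sin(b)])
    x=np.array([np.cos(a)*np.sin(b),np.sin(a)*np.sin(b),np.cos(b)]);return R.from_matrix(np.c_[x,np.cross(z,x),z])
E
python3 - <<'E'
from kin import *
print(P.round(1),np.abs(r(P)).max().round(2))
print([((fk(q,P)[1]*C).inv()*R.from_quat(o)).magnitude().round(3) for q,_,o in D])
q0=D[-1][0]
for nm,tip in(("L",[609,191,272]),("M",[585,45,272])):
  for loopd in(70,):
    for pitch in(45,35,25,15,5):
      for s in(0,-60):  # s: mm along hook arm inward
        Rt=tool(pitch);loop=np.array(tip)+Rt.apply([0,0,0])+ -s/65*(np.array([53*.987,-53*.16,-37]))*1
        pos=loop-Rt.apply([74,0,0])+Rt.apply([21.5*0,0,4])
        b=min((ik(pos,Rt,qs) for qs in(q0,[.6,-.3,-.9,-2,-.5,2],[.6,-.3,-.9,1.5,-.5,-1])),key=lambda t:t[1])
        print(nm,pitch,s,pos.round(0),b[0].round(2),round(b[1],4))
E
```

```text
[-106.4  441.6  400.6 -411.5  -24.8  251.6   69. ] 5.02Traceback (most recent call last):
  File "<stdin>", line 3, in <module>
AttributeError: 'float' object has no attribute 'round'
```

```bash
sed -i 's/^P=least.*/g5=lambda p:np.r_[p,0,0]\nfit=least_squares(lambda p:r(g5(p)),[112,566,421,-160,250],x_scale=100);P=g5(fit.x)/' kin.py
cat > t.py <<'E'
from kin import *
print(P.round(1),r(P).round(1)[-6:])
print([round(float(((fk(q,P)[1]*C).inv()*R.from_quat(o)).magnitude()),3) for q,_,o in D])
q0=D[-1][0]
for nm,tip in(("L",[609,191,272]),("M",[585,45,272])):
    for pitch in(45,35,25,15,5):
      for s in(0,60):
        Rt=tool(pitch);loop=np.array(tip)+s/65*np.array([53*.987,-53*.16,-37])
        pos=loop-Rt.apply([74,0,0])+Rt.apply([0,0,4])
        b=min((ik(pos,Rt,qs) for qs in(q0,[.6,-.3,-.9,-2,-.5,2],[.6,-.3,-.9,1.5,-.5,-1])),key=lambda t:t[1])
        print(nm,pitch,s,pos.round(0),b[0].round(2),round(float(b[1]),4))
E
python3 t.py
```

```text
[ 107.2  474.3  472.9 -181.5  103.7    0.     0. ] [  41.3    1.7   27.2 -121.5    3.8  -80.9]
[0.0, 0.428, 0.429, 0.597, 1.093]
L 45 0 [560. 199. 217.] [ 0.76  0.25 -0.38 -1.05 -0.71  2.3 ] 0.0
L 45 60 [608. 191. 183.] [ 0.68  0.37 -0.3  -1.11 -0.64  2.32] 0.0
L 35 0 [570. 197. 209.] [ 0.76  0.28 -0.4  -1.36 -0.73  2.57] 0.0
L 35 60 [619. 190. 175.] [ 0.69  0.4  -0.31 -1.44 -0.67  2.61] 0.0
L 25 0 [582. 196. 203.] [ 0.76  0.31 -0.41 -1.63 -0.81  2.79] 0.0
L 25 60 [630. 188. 169.] [ 0.68  0.44 -0.32 -1.72 -0.76  2.85] 0.0
L 15 0 [594. 194. 199.] [ 0.75  0.35 -0.41 -1.85 -0.92  2.97] 0.0
L 15 60 [642. 186. 165.] [ 0.67  0.48 -0.31 -1.94 -0.88  3.02] 0.0
L 5 0 [607. 191. 198.] [ 0.73  0.4  -0.4  -2.03 -1.05  3.09] 0.0
L 5 60 [655. 184. 164.] [ 0.66  0.52 -0.29 -2.08 -1.01  3.1 ] 0.0061
M 45 0 [536.  53. 217.] [ 0.54  0.12 -0.53 -1.1  -0.54  2.2 ] 0.0
M 45 60 [584.  45. 183.] [ 0.47  0.26 -0.45 -1.2  -0.47  2.27] 0.0
M 35 0 [546.  51. 209.] [ 0.54  0.15 -0.56 -1.51 -0.56  2.59] 0.0
M 35 60 [595.  44. 175.] [ 0.47  0.3  -0.46 -1.65 -0.51  2.69] 0.0
M 25 0 [558.  50. 203.] [ 0.54  0.19 -0.57 -1.85 -0.66  2.89] 0.0
M 25 60 [606.  42. 169.] [ 0.47  0.34 -0.47 -1.98 -0.63  3.  ] 0.0
M 15 0 [570.  48. 199.] [ 0.53  0.24 -0.57 -2.09 -0.79  3.1 ] 0.0
M 15 60 [618.  40. 165.] [ 0.47  0.37 -0.45 -2.13 -0.77  3.1 ] 0.019
M 5 0 [583.  45. 198.] [ 0.53  0.27 -0.54 -2.17 -0.93  3.1 ] 0.065
M 5 60 [631.  38. 164.] [ 0.47  0.41 -0.42 -2.2  -0.9   3.1 ] 0.1475
```

```bash
sed -i 's/from_euler("x",q\[3\])/from_euler("x",-q[3])/;s/from_euler("x",q\[5\])/from_euler("x",-q[5])/' kin.py; python3 t.py
```

```text
[ 280.3  526.9  444.3 -148.1  352.3    0.     0. ] [  6.5  18.8  17.2   3.5 -62.1 -55.8]
[0.0, 0.0, 0.0, 0.0, 0.0]
L 45 0 [560. 199. 217.] [ 1.04  0.14 -0.71  1.18 -0.79 -0.54] 0.0
L 45 60 [608. 191. 183.] [ 0.92  0.27 -0.66  1.32 -0.7  -0.61] 0.0
L 35 0 [570. 197. 209.] [ 1.11  0.23 -0.81  1.46 -0.91 -0.9 ] 0.0
L 35 60 [619. 190. 175.] [ 0.99  0.36 -0.75  1.62 -0.85 -0.99] 0.0
L 25 0 [582. 196. 203.] [ 1.17  0.37 -0.87  1.64 -1.08 -1.2 ] 0.0
L 25 60 [630. 188. 169.] [ 1.03  0.49 -0.81  1.8  -1.05 -1.28] 0.0
L 15 0 [594. 194. 199.] [ 1.19  0.54 -0.9   1.75 -1.28 -1.44] 0.0
L 15 60 [642. 186. 165.] [ 1.06  0.65 -0.82  1.89 -1.28 -1.48] 0.0
L 5 0 [607. 191. 198.] [ 1.19  0.73 -0.89  1.79 -1.5  -1.62] 0.0
L 5 60 [655. 184. 164.] [ 1.05  0.82 -0.8   1.93 -1.5  -1.62] 0.0
M 45 0 [536.  53. 217.] [ 0.82 -0.03 -0.91  1.32 -0.66 -0.5 ] 0.0
M 45 60 [584.  45. 183.] [ 0.69  0.14 -0.85  1.57 -0.56 -0.68] 0.0
M 35 0 [546.  51. 209.] [ 0.92  0.06 -1.03  1.68 -0.82 -0.98] 0.0
M 35 60 [595.  44. 175.] [ 0.76  0.24 -0.96  1.94 -0.78 -1.15] 0.0
M 25 0 [558.  50. 203.] [ 0.97  0.24 -1.07  1.84 -1.02 -1.28] 0.0226
M 25 60 [606.  42. 169.] [ 0.84  0.42 -1.02  2.05 -1.07 -1.43] 0.0058
M 15 0 [570.  48. 199.] [ 1.    0.49 -1.07  1.91 -1.28 -1.54] 0.0873
M 15 60 [618.  40. 165.] [ 0.91  0.66 -1.04  2.05 -1.37 -1.68] 0.0246
M 5 0 [583.  45. 198.] [ 1.01  0.81 -1.07  1.93 -1.6  -1.86] 0.063
M 5 60 [631.  38. 164.] [ 0.89  0.9  -1.02  2.05 -1.65 -1.87] 0.0168
```

```bash
sed -i 's/^g5=.*/g5=lambda p:np.r_[p,0]/;s/\[112,566,421,-160,250\]/[112,566,421,-80,250,-80]/' kin.py; python3 t.py
```

```text
[ 160.6  564.9  421.8    0.   297.7 -159.8    0. ] [-0. -0. -0.  0. -0.  0.]
[0.0, 0.0, 0.0, 0.0, 0.0]
L 45 0 [560. 199. 217.] [ 0.46  0.14 -0.91  1.92 -0.45 -0.85] 0.0
L 45 60 [608. 191. 183.] [ 0.36  0.25 -0.84  2.05 -0.43 -0.92] 0.0068
L 35 0 [570. 197. 209.] [ 0.48  0.19 -0.93  2.05 -0.64 -1.02] 0.0569
L 35 60 [619. 190. 175.] [ 0.44  0.3  -0.84  2.05 -0.63 -1.01] 0.158
L 25 0 [582. 196. 203.] [ 0.57  0.28 -0.94  2.05 -0.87 -1.14] 0.2556
L 25 60 [630. 188. 169.] [ 0.52  0.38 -0.85  2.05 -0.87 -1.13] 0.4444
L 15 0 [594. 194. 199.] [ 0.63  0.39 -0.95  2.05 -1.14 -1.29] 0.5083
L 15 60 [642. 186. 165.] [ 0.58  0.5  -0.86  2.05 -1.13 -1.29] 0.761
L 5 0 [607. 191. 198.] [ 0.67  0.54 -0.96  2.05 -1.43 -1.49] 0.7061
L 5 60 [655. 184. 164.] [ 0.62  0.64 -0.87  2.05 -1.43 -1.48] 0.9901
M 45 0 [536.  53. 217.] [ 0.09  0.   -0.99  2.05 -0.25 -0.69] 0.0722
M 45 60 [584.  45. 183.] [ 0.08  0.13 -0.9   2.05 -0.26 -0.7 ] 0.1772
M 35 0 [546.  51. 209.] [ 0.2   0.04 -1.    2.05 -0.45 -0.8 ] 0.4189
M 35 60 [595.  44. 175.] [-0.07  0.17 -0.44 -1.63 -0.16  3.1 ] 0.6095
M 25 0 [558.  50. 203.] [-0.07  0.04 -0.5  -1.63 -0.16  3.1 ] 0.7972
M 25 60 [606.  42. 169.] [-0.07  0.17 -0.42 -1.62 -0.16  3.1 ] 0.8801
M 15 0 [570.  48. 199.] [-0.07  0.03 -0.48 -1.62 -0.16  3.1 ] 1.3892
M 15 60 [618.  40. 165.] [-0.07  0.17 -0.38 -1.62 -0.16  3.1 ] 1.5974
M 5 0 [583.  45. 198.] [ 0.52  0.48 -1.07  2.05 -1.44 -1.51] 1.889
M 5 60 [631.  38. 164.] [ 0.48  0.63 -1.02  2.05 -1.55 -1.61] 2.2659
```

```bash
cat > t2.py <<'E'
from kin import *
F=R.from_euler("z",np.pi)
for flip in(0,1):
 for nm,tip in(("L",[609,191,272]),("M",[585,45,272])):
  for az in(-9.5,)if flip else(-9.5,-25,-40):
    for pitch in(55,45,35,25,15,5):
      o=[]
      for s in(-30,55):
        Rt=tool(pitch,az);loop=np.array(tip)+s/65*np.array([53*.987,-53*.16,-37])
        pos=loop-Rt.apply([74,0,0])+Rt.apply([0,0,4])
        if flip:Rt=Rt*F
        b=min((ik(pos,Rt,qs) for qs in([.6,-.3,-.9,-2,-.5,-1],[.6,-.3,-.9,-2.8,-.5,0],[.6,-.3,-.9,1.5,-.5,-1])),key=lambda t:t[1])
        o+=[b[0].round(2).tolist(),round(float(b[1]),3)]
      if o[1]<.02 and o[3]<.02:print(flip,nm,az,pitch,*o)
E
python3 t2.py
```

```text
0 L -9.5 55 [0.76, 0.08, -0.8, 1.06, -0.55, -0.25] 0.0 [0.54, 0.22, -0.79, 1.4, -0.39, -0.42] 0.0
0 L -9.5 45 [0.55, 0.09, -0.93, 1.75, -0.49, -0.76] 0.0 [0.37, 0.24, -0.84, 2.05, -0.43, -0.92] 0.005
0 L -25 55 [0.87, 0.16, -0.68, 0.91, -0.78, -0.42] 0.0 [0.71, 0.29, -0.66, 1.08, -0.63, -0.48] 0.0
0 L -25 45 [0.81, 0.18, -0.81, 1.29, -0.77, -0.74] 0.0 [0.62, 0.32, -0.78, 1.55, -0.66, -0.87] 0.0
0 L -25 35 [0.75, 0.23, -0.9, 1.62, -0.86, -1.02] 0.0 [0.56, 0.37, -0.84, 1.87, -0.8, -1.14] 0.0
0 L -25 25 [0.7, 0.31, -0.95, 1.85, -1.02, -1.23] 0.0 [0.53, 0.45, -0.87, 2.05, -1.0, -1.32] 0.0
0 L -40 55 [0.91, 0.26, -0.53, 0.77, -0.97, -0.55] 0.0 [0.78, 0.38, -0.5, 0.87, -0.85, -0.56] 0.0
0 L -40 45 [0.92, 0.29, -0.64, 1.01, -0.99, -0.78] 0.0 [0.77, 0.41, -0.61, 1.16, -0.88, -0.83] 0.0
0 L -40 35 [0.9, 0.34, -0.73, 1.22, -1.06, -0.98] 0.0 [0.75, 0.46, -0.68, 1.39, -0.97, -1.05] 0.0
0 L -40 25 [0.88, 0.41, -0.79, 1.4, -1.17, -1.16] 0.0 [0.72, 0.53, -0.73, 1.57, -1.11, -1.22] 0.0
0 L -40 15 [0.85, 0.48, -0.83, 1.53, -1.31, -1.3] 0.0 [0.7, 0.61, -0.75, 1.68, -1.28, -1.35] 0.0
0 L -40 5 [0.81, 0
[... 885 characters left out ...]

0 M -40 35 [0.61, 0.17, -0.98, 1.52, -0.91, -1.05] 0.0 [0.42, 0.32, -0.91, 1.77, -0.85, -1.17] 0.0
0 M -40 25 [0.56, 0.25, -1.04, 1.75, -1.07, -1.26] 0.0 [0.39, 0.41, -0.95, 1.95, -1.05, -1.35] 0.0
0 M -40 15 [0.52, 0.36, -1.07, 1.88, -1.26, -1.43] 0.0 [0.37, 0.51, -0.97, 2.05, -1.27, -1.49] 0.0
0 M -40 5 [0.5, 0.48, -1.07, 1.93, -1.47, -1.55] 0.009 [0.37, 0.63, -0.97, 2.05, -1.5, -1.59] 0.005
1 M -9.5 35 [-0.22, -0.02, -0.82, -2.9, -0.19, 1.36] 0.0 [-0.22, 0.2, -0.8, -3.03, -0.39, 1.5] 0.0
1 M -9.5 25 [-0.24, 0.08, -0.98, -3.03, -0.63, 1.51] 0.0 [-0.22, 0.31, -0.91, -3.07, -0.78, 1.54] 0.0
1 M -9.5 15 [-0.25, 0.25, -1.07, -3.05, -1.06, 1.55] 0.0 [-0.23, 0.47, -0.97, -3.08, -1.17, 1.56] 0.0
```

The model now fits the recorded poses exactly, with the 160 mm offset sitting at the wrist. Approaching with az ≈ −35° and pitch ≈ 40° is reachable with the current grasp. The shears go on the middle hook (M) by the left loop, and the cutter goes on the left hook (L).

```bash
cat > plan.py <<'E'
from kin import *
from bench import arm
hx=np.array([np.cos(np.radians(9.2)),-np.sin(np.radians(9.2)),0]);hy=np.array([-hx[1],hx[0],0])
TIP=dict(M=np.array([585.5,45.5,272.]),L=np.array([609.,191.5,272.]))
def loopat(h,X,Z,Y=0): # loop centre in hook frame (X out negative, Z rel. root)
    return TIP[h]+(53+X)*hx+Y*hy+np.array([0,0,Z-37])
def pose(h,X,Z,az,pitch,off,Y=0):
    Rt=tool(pitch,az);return loopat(h,X,Z,Y)-Rt.apply(off),Rt
def steps(targets,cur=None):
    s=arm.read_state();p,Rc=s["position"],R.from_quat(s["ee_rot"])
    if cur: p,Rc=cur
    q=s["joints"]
    for pos,Rt,n in targets:
        rv=(Rt*Rc.inv()).as_rotvec();
        qs=[]
        for k in range(1,n+1):
            q2,c=ik(p+(pos-p)*k/n,R.from_rotvec(rv*k/n)*Rc,q);qs.append(np.abs(q2-q).max()/.1);q=q2
        print("target",pos.round(1),"rows",n,"row",(np.r_[(pos-p)/200,rv/(np.pi/2)]/n).round(4),"deg/row",round(np.degrees(np.linalg.norm(rv))/n,1),"mm/row",round(np.linalg.norm(pos-p)/n,1),"maxrate",round(max(qs),2),"err",round(c,4),q.round(2))
        p,Rc=pos,Rt
E
python3 - <<'E'
from plan import *
off=np.array([72.7,-21.5,-3.7])
for az,pi in((-35,40),(-30,40)):
  A=pose("M",-53-30,37+21,az,pi,off);B=pose("M",-32,24,az,pi,off);C_=pose("M",-32,6,az,pi,off)
  steps([(*A,8),(*B,6),(*C_,4)])
E
```

```text
target [507.6  57.9 234.9] rows 8 row [ 0.0341 -0.0373  0.0022 -0.0121 -0.0294 -0.0351] deg/row 4.3 mm/row 10.1 maxrate 1.51 err 0.0 [ 0.55  0.06 -1.02  1.53 -0.78 -0.92]
target [557.9  49.7 200.9] rows 6 row [ 0.042  -0.0068 -0.0283  0.      0.      0.    ] deg/row 0.0 mm/row 10.2 maxrate 0.45 err 0.0 [ 0.37  0.18 -0.98  1.77 -0.71 -1.04]
target [557.9  49.7 182.9] rows 4 row [ 0.      0.     -0.0225  0.      0.      0.    ] deg/row 0.0 mm/row 4.5 maxrate 0.21 err 0.0 [ 0.34  0.21 -1.    1.86 -0.71 -1.11]
target [507.1  53.6 234.9] rows 8 row [ 0.0338 -0.04    0.0022 -0.0108 -0.0298 -0.0282] deg/row 3.8 mm/row 10.5 maxrate 1.47 err 0.0 [ 0.43  0.03 -1.06  1.72 -0.68 -0.92]
target [557.5  45.5 200.9] rows 6 row [ 0.042  -0.0068 -0.0283  0.      0.      0.    ] deg/row 0.0 mm/row 10.2 maxrate 0.53 err 0.0 [ 0.25  0.15 -1.    2.   -0.63 -1.07]
target [557.5  45.5 182.9] rows 4 row [ 0.      0.     -0.0225  0.      0.      0.    ] deg/row 0.0 mm/row 4.5 maxrate 0.23 err 0.0006 [ 0.23  0.18 -1.01  2.05 -0.64 -1.12]
```

```bash
python3 -m handwheel '[{"x":0.034,"y":-0.037,"z":0.002,"ax":-0.0121,"ay":-0.0294,"az":-0.0351},{"x":0.034,"y":-0.037,"z":0.002,"ax":-0.0121,"ay":-0.0294,"az":-0.0351},{"x":0.034,"y":-0.037,"z":0.002,"ax":-0.0121,"ay":-0.0294,"az":-0.0351},{"x":0.034,"y":-0.037,"z":0.002,"ax":-0.0121,"ay":-0.0294,"az":-0.0351},{"x":0.034,"y":-0.037,"z":0.002,"ax":-0.0121,"ay":-0.0294,"az":-0.0351},{"x":0.034,"y":-0.037,"z":0.002,"ax":-0.0121,"ay":-0.0294,"az":-0.0351},{"x":0.034,"y":-0.037,"z":0.002,"ax":-0.0121,"ay":-0.0294,"az":-0.0351},{"x":0.034,"y":-0.037,"z":0.002,"ax":-0.0121,"ay":-0.0294,"az":-0.0351}]' >/dev/null; python3 s.py
python3 - <<'E'
from h import *
a=arm.get_image("top")[:,:,::-1];b=arm.get_image("side")[:,:,::-1]
cv2.imwrite("pics/t1.png",a);cv2.imwrite("pics/s1.png",b)
Z=lambda c:cv2.resize(c,None,fx=4,fy=4,interpolation=cv2.INTER_CUBIC)
cv2.imwrite("pics/v1.png",np.hstack([Z(a[150:290,250:350]),Z(b[160:300,290:390])]))
E
```

```text
4.9 [ 0.55   0.063 -1.023  1.528 -0.783 -0.92 ] [508.5  57.6 234.5] F [ 0.7 -0.3 -0.6] 59.33201529085636 22.0
x [ 0.524 -0.371  0.767] y [-0.577 -0.817 -0.001] z [ 0.627 -0.442 -0.641]
```

View pics/v1.png

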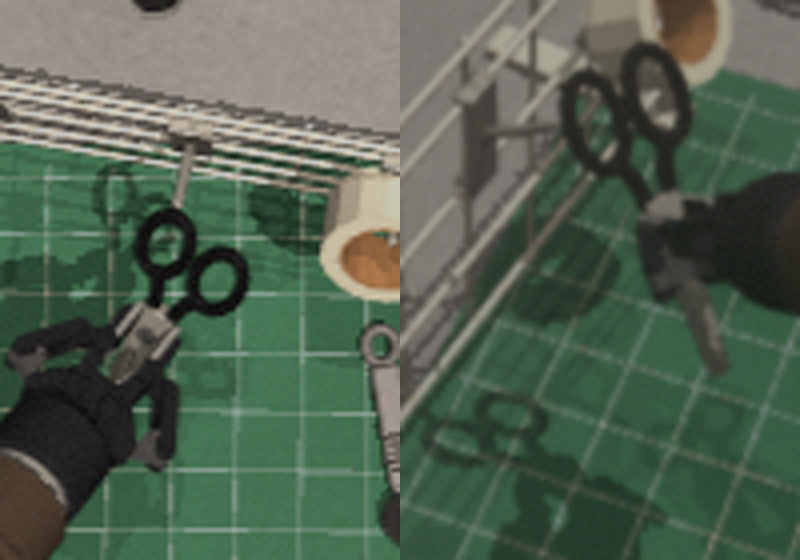

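The picture shows the left loop at top px (291,211) and side px (339.4,190.5), just in front of the M hook tip at top (294.4,200.7) and side (330,192). I'll compare the two in 3D.

```bash
python3 - <<'E'
from plan import *
from h import tri,proj
s=arm.read_state();Rt=R.from_quat(s["ee_rot"])
loop=s["position"]+Rt.apply([72.7,-21.5,-3.7])
print("fk loop",loop.round(1),"proj",proj("top",loop).round(1),proj("side",loop).round(1))
print("tri loop",tri((291.2,211),(339.4,190.5)))
print("tip tri",tri((294.4,200.7),(329.5,192)), proj("top",TIP["M"]),proj("side",TIP["M"]))
d=loop-TIP["M"];print("rel hook:",d@hx,d@hy,d[2])
A=(s["position"],Rt)
off=np.array([72.7,-21.5,-3.7])
B=pose("M",-30,22,-35,40,off,Y=0);C_=pose("M",-30,4,-35,40,off)
steps([(*B,7),(*C_,4)])
E
```

```text
fk loop [556.7  50.3 291.2] proj [291.  210.5] [338.9 191. ]
tri loop (array([555.50034718,  49.73005539, 292.66591785]), np.float64(0.6237916315615089))
tip tri (array([584.53056536,  42.01677766, 268.83179229]), np.float64(2.8048293138359064)) [293.20846785 200.69977734] [328.03173806 191.83364067]
rel hook: -29.187157365381765 0.1359715712846563 19.197166197676438
target [559.9  49.4 198.9] rows 7 row [ 0.0369 -0.0061 -0.0245  0.0001 -0.0002  0.0002] deg/row 0.0 mm/row 8.9 maxrate 0.4 err 0.0 [ 0.37  0.18 -0.98  1.79 -0.71 -1.04]
target [559.9  49.4 180.9] rows 4 row [ 0.      0.     -0.0225  0.      0.      0.    ] deg/row 0.0 mm/row 4.5 maxrate 0.21 err 0.0 [ 0.34  0.21 -1.    1.87 -0.71 -1.11]
```

```bash
python3 -m handwheel '[{"x":0.037,"y":-0.009,"z":-0.025,"ax":0,"ay":0,"az":0},{"x":0.037,"y":-0.009,"z":-0.025,"ax":0,"ay":0,"az":0},{"x":0.037,"y":-0.008,"z":-0.025,"ax":0,"ay":0,"az":0},{"x":0.037,"y":-0.008,"z":-0.025,"ax":0,"ay":0,"az":0},{"x":0.037,"y":-0.008,"z":-0.025,"ax":0,"ay":0,"az":0},{"x":0.037,"y":-0.008,"z":-0.025,"ax":0,"ay":0,"az":0},{"x":0.037,"y":-0.008,"z":-0.025,"ax":0,"ay":0,"az":0},{"x":0,"y":0,"z":0,"ax":0,"ay":0,"az":0}]' >/dev/null; python3 s.py
python3 - <<'E'
from h import *
a=arm.get_image("top")[:,:,::-1];b=arm.get_image("side")[:,:,::-1]
Z=lambda c:cv2.resize(c,None,fx=4,fy=4,interpolation=cv2.INTER_CUBIC)
cv2.imwrite("pics/v2.png",np.hstack([Z(a[150:290,250:350]),Z(b[160:300,280:380])]))
E
```

```text
5.8 [ 0.357  0.181 -0.983  1.793 -0.704 -1.041] [559.8  45.8 198.7] F [-1.   0.2 -1. ] 59.30774465203285 22.3
x [ 0.528 -0.369  0.765] y [-0.575 -0.818  0.002] z [ 0.626 -0.441 -0.644]
```

View pics/v2.png

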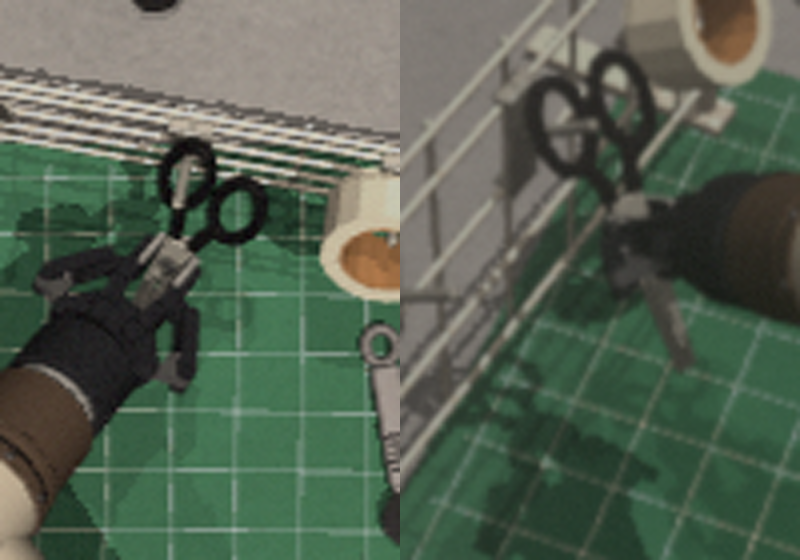

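The hook now passes through the left loop, with its tip at top crop (184,205) inside the ring. I'll lower the shears onto it and release.

```bash
python3 -m handwheel '[{"x":-0.012,"y":0.002,"z":-0.02,"ax":0,"ay":0,"az":0},{"x":-0.012,"y":0.002,"z":-0.02,"ax":0,"ay":0,"az":0},{"x":0,"y":0,"z":-0.02,"ax":0,"ay":0,"az":0},{"x":0,"y":0,"z":-0.02,"ax":0,"ay":0,"az":0},{"x":0,"y":0,"z":-0.02,"ax":0,"ay":0,"az":0},{"x":0,"y":0,"z":-0.01,"ax":0,"ay":0,"az":0},{"x":0,"y":0,"z":0,"ax":0,"ay":0,"az":0},{"x":0,"y":0,"z":0,"ax":0,"ay":0,"az":0}]' >/dev/null; python3 s.py
```

```text
6.7 [ 0.328  0.21  -1.006  1.894 -0.714 -1.132] [557.   48.  180.8] F [3.3 4.  6.2] 59.96243219822645 21.9
x [ 0.521 -0.365  0.772] y [-0.572 -0.82  -0.002] z [ 0.633 -0.44  -0.636]
```

```bash
python3 -m handwheel '[{"x":0,"y":0,"z":0,"ax":0,"ay":0,"az":0},{"x":0,"y":0,"z":0,"ax":0,"ay":0,"az":0},{"x":0,"y":0,"z":0,"ax":0,"ay":0,"az":0},{"x":-0.06,"y":0.042,"z":0.06,"ax":0,"ay":0,"az":0},{"x":-0.09,"y":0.063,"z":0.09,"ax":0,"ay":0,"az":0},{"x":-0.12,"y":0.084,"z":0.12,"ax":0,"ay":0,"az":0},{"x":-0.12,"y":0.084,"z":0.12,"ax":0,"ay":0,"az":0},{"x":-0.12,"y":0.084,"z":0.12,"ax":0,"ay":0,"az":0}]' 0.3 >/dev/null; python3 s.py
python3 - <<'E'
from h import *
a=arm.get_image("top")[:,:,::-1];b=arm.get_image("side")[:,:,::-1]
Z=lambda c:cv2.resize(c,None,fx=4,fy=4,interpolation=cv2.INTER_CUBIC)
cv2.imwrite("pics/v3.png",np.hstack([Z(a[150:290,250:350]),Z(b[160:300,280:380])]))
from plan import *
# go to cutter grasp: yaw of tool x 9.8deg, centre (431.3,-132.6)
y=np.radians(9.9);x=np.array([np.cos(y),np.sin(y),0]);z=np.array([0,0,-1.]);Rt=R.from_matrix(np.c_[x,np.cross(z,x),z])
c=np.array([431.3,-132.6,0])
steps([(c+[0,0,200],Rt,12),(c+[0,0,4.5],Rt,6)])
E
```

```text
7.5 [ 0.954 -0.016 -0.953  1.108 -1.025 -0.8  ] [449.7 117.6 278.1] F [1.  0.5 0.4] 0.0 55.8
x [ 0.529 -0.368  0.765] y [-0.575 -0.818  0.005] z [ 0.624 -0.442 -0.644]
target [ 431.3 -132.6  200. ] rows 12 row [-0.0079 -0.1065 -0.0336  0.0099  0.0463  0.0385] deg/row 5.5 mm/row 22.4 maxrate 2.69 err 0.0 [ 0.06  0.11 -0.45 -0.   -1.01  1.68]
target [ 431.3 -132.6    4.5] rows 6 row [ 0.      0.     -0.1629  0.      0.      0.    ] deg/row 0.0 mm/row 32.6 maxrate 0.91 err 0.0 [ 0.06  0.42 -0.68 -0.   -0.48  1.68]
```

View pics/v3.png

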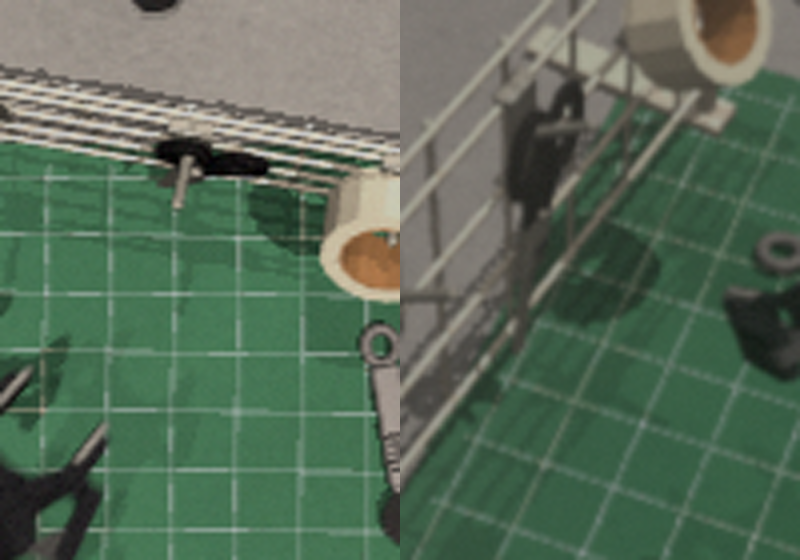

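The shears hang on M against the panel. Next is the cutter.

```bash
python3 -m handwheel '[{"x":-0.0063,"y":-0.0852,"z":-0.0269,"ax":0.0079,"ay":0.037,"az":0.0308},{"x":-0.0063,"y":-0.0852,"z":-0.0269,"ax":0.0079,"ay":0.037,"az":0.0308},{"x":-0.0063,"y":-0.0852,"z":-0.0269,"ax":0.0079,"ay":0.037,"az":0.0308},{"x":-0.0063,"y":-0.0852,"z":-0.0269,"ax":0.0079,"ay":0.037,"az":0.0308},{"x":-0.0063,"y":-0.0852,"z":-0.0269,"ax":0.0079,"ay":0.037,"az":0.0308},{"x":-0.0063,"y":-0.0852,"z":-0.0269,"ax":0.0079,"ay":0.037,"az":0.0308},{"x":-0.0063,"y":-0.0852,"z":-0.0269,"ax":0.0079,"ay":0.037,"az":0.0308},{"x":-0.0063,"y":-0.0852,"z":-0.0269,"ax":0.0079,"ay":0.037,"az":0.0308}]' 1 >/dev/null; python3 s.py
python3 -m handwheel '[{"x":-0.0063,"y":-0.0852,"z":-0.0269,"ax":0.0079,"ay":0.037,"az":0.0308},{"x":-0.0063,"y":-0.0852,"z":-0.0269,"ax":0.0079,"ay":0.037,"az":0.0308},{"x":-0.0063,"y":-0.0852,"z":-0.0269,"ax":0.0079,"ay":0.037,"az":0.0308},{"x":-0.0063,"y":-0.0852,"z":-0.0269,"ax":0.0079,"ay":0.037,"az":0.0308},{"x":-0.0063,"y":-0.0852,"z":-0.0269,"ax":0.0079,"ay":0.037,"az":0.0308},{"x":-0.0063,"y":-0.0852,"z":-0.0269,"ax":0.0079,"ay":0.037,"az":0.0308},{"x":-0.0063,"y":-0.0852,"z":-0.0269,"ax":0.0079,"ay":0.037,"az":0.0308},{"x":0,"y":0,"z":0,"ax":0,"ay":0,"az":0}]' >/dev/null; python3 s.py
python3 - <<'E'
from plan import *
y=np.radians(9.9);x=np.array([np.cos(y),np.sin(y),0]);z=np.array([0,0,-1.]);Rt=R.from_matrix(np.c_[x,np.cross(z,x),z])
c=np.array([431.3,-132.6,0])
steps([(c+[0,0,4.5],Rt,7)])
E
```

```text
8.4 [ 0.508 -0.125 -0.842  0.545 -0.668  0.487] [440.2 -20.7 233.9] F [ 0.4 -1.  -0.3] 0.0 85.7
x [ 0.909 -0.141  0.392] y [-0.192 -0.977  0.095] z [ 0.369 -0.162 -0.915]
9.2 [ 0.053  0.124 -0.452  0.014 -0.996  1.675] [ 432.3 -140.5  195.5] F [-0.3  0.7 -0.1] 0.0 85.4
x [ 0.986  0.164 -0.003] y [ 0.164 -0.986  0.011] z [-0.001 -0.012 -1.   ]
target [ 431.3 -132.6    4.5] rows 7 row [-7.000e-04  5.600e-03 -1.364e-01  1.100e-03 -1.000e-04  7.000e-04] deg/row 0.1 mm/row 27.3 maxrate 0.76 err 0.0 [ 0.06  0.42 -0.68 -0.   -0.48  1.68]
```

```bash
python3 -m handwheel '[{"x":-0.0007,"y":0.0056,"z":-0.16,"ax":0.0011,"ay":0,"az":0.0007},{"x":-0.0007,"y":0.0056,"z":-0.17,"ax":0.0011,"ay":0,"az":0.0007},{"x":-0.0007,"y":0.0056,"z":-0.17,"ax":0.0011,"ay":0,"az":0.0007},{"x":-0.0007,"y":0.0056,"z":-0.17,"ax":0.0011,"ay":0,"az":0.0007},{"x":-0.0007,"y":0.0056,"z":-0.15,"ax":0.0011,"ay":0,"az":0.0007},{"x":-0.0007,"y":0.0056,"z":-0.1,"ax":0.0011,"ay":0,"az":0.0007},{"x":-0.0007,"y":0.0056,"z":-0.035,"ax":0.0011,"ay":0,"az":0.0007},{"x":0,"y":0,"z":0,"ax":0,"ay":0,"az":0}]' >/dev/null; python3 s.py
python3 -m handwheel '[{"x":0,"y":0,"z":0,"ax":0,"ay":0,"az":0},{"x":0,"y":0,"z":0,"ax":0,"ay":0,"az":0},{"x":0,"y":0,"z":0,"ax":0,"ay":0,"az":0},{"x":0,"y":0,"z":0,"ax":0,"ay":0,"az":0},{"x":0,"y":0,"z":0,"ax":0,"ay":0,"az":0},{"x":0,"y":0,"z":0,"ax":0,"ay":0,"az":0},{"x":0,"y":0,"z":0,"ax":0,"ay":0,"az":0},{"x":0,"y":0,"z":0,"ax":0,"ay":0,"az":0}]' -1 >/dev/null; python3 s.py
```

```text
10.0 [ 0.07   0.412 -0.681 -0.002 -0.477  1.681] [ 430.3 -130.     5.9] F [ 0.3 -0.8 -0.6] 0.0 85.5
x [0.984 0.177 0.001] y [ 0.177 -0.984 -0.001] z [ 0.001  0.001 -1.   ]
10.8 [ 7.000e-02  4.090e-01 -6.780e-01 -1.000e-03 -4.780e-01  1.682e+00] [ 432.2 -129.7    7.7] F [-0.9 -0.   5.6] 59.686651825904846 24.5
x [0.984 0.178 0.006] y [ 0.178 -0.984 -0.   ] z [ 0.006  0.001 -1.   ]
```

Gripped. The force is 59.7 N and the width 24.5, off nominal by about the same amount as with the shears. Now I'll plan the cutter's path to hook L.

```bash
sed -i 's/L=np.array(\[609.,191.5,272.\])/L=np.array([608.5,190.5,270.5])/' plan.py; python3 - <<'E'
from plan import *
s=arm.read_state();p=s["position"];Rc=R.from_quat(s["ee_rot"])
off=np.array([66.6,0,-4.3])
for az,pi in((-25,33),(-20,36)):
  A=pose("L",-53-30,37+21,az,pi,off);B=pose("L",-35,24.5,az,pi,off)
  y=np.array([460,100,240.])
  steps([(p+[0,0,220],Rc,6),(y,tool(70,-25),12),(*A,12),(*B,8)])
E
```

```text
target [ 432.2 -129.7  227.7] rows 6 row [0.     0.     0.1833 0.     0.     0.    ] deg/row 0.0 mm/row 36.7 maxrate 1.03 err 0.0 [ 0.07  0.09 -0.4  -0.   -1.08  1.68]
target [460. 100. 240.] rows 12 row [ 0.0116  0.0957  0.0051 -0.0024 -0.0184 -0.0323] deg/row 3.4 mm/row 19.3 maxrate 1.45 err 0.0 [ 0.74 -0.01 -0.68  0.45 -0.82  0.1 ]
target [549.3 209.1 233.3] rows 12 row [ 0.0372  0.0455 -0.0028 -0.0145 -0.031  -0.    ] deg/row 3.1 mm/row 11.8 maxrate 1.19 err 0.0 [ 0.75  0.23 -0.91  1.65 -0.89 -1.05]
target [596.7 201.4 199.8] rows 8 row [ 0.0296 -0.0048 -0.0209  0.      0.      0.    ] deg/row 0.0 mm/row 7.3 maxrate 0.24 err 0.0 [ 0.61  0.32 -0.87  1.83 -0.85 -1.13]
target [ 432.2 -129.7  227.7] rows 6 row [0.     0.     0.1833 0.     0.     0.    ] deg/row 0.0 mm/row 36.7 maxrate 1.03 err 0.0 [ 0.07  0.09 -0.4  -0.   -1.08  1.68]
target [460. 100. 240.] rows 12 row [ 0.0116  0.0957  0.0051 -0.0024 -0.0184 -0.0323] deg/row 3.4 mm/row 19.3 maxrate 1.45 err 0.0 [ 0.74 -0.01 -0.68  0.45 -0.82  0.1 ]
target [545.4 207.5 235.1] rows 12 row [ 0.0356  0.0448 -0.002  -0.0121 -0.0291  0.0045] deg/row 2.9 mm/row 11.4 maxrate 1.24 err 0.0 [ 0.68  0.18 -0.93  1.73 -0.78 -0.99]
target [592.8 199.8 201.6] rows 8 row [ 0.0296 -0.0048 -0.0209  0.      0.      0.    ] deg/row 0.0 mm/row 7.3 maxrate 0.28 err 0.0 [ 0.53  0.28 -0.89  1.93 -0.73 -1.09]
```

```bash
python3 -m handwheel '[{"x":0,"y":0,"z":0.1,"ax":0,"ay":0,"az":0},{"x":0,"y":0,"z":0.2,"ax":0,"ay":0,"az":0},{"x":0,"y":0,"z":0.2,"ax":0,"ay":0,"az":0},{"x":0,"y":0,"z":0.2,"ax":0,"ay":0,"az":0},{"x":0,"y":0,"z":0.2,"ax":0,"ay":0,"az":0},{"x":0,"y":0,"z":0.2,"ax":0,"ay":0,"az":0},{"x":0.0116,"y":0.0957,"z":0.005,"ax":-0.0024,"ay":-0.0184,"az":-0.0323},{"x":0.0116,"y":0.0957,"z":0.005,"ax":-0.0024,"ay":-0.0184,"az":-0.0323}]' >/dev/null; python3 s.py
python3 -m handwheel '[{"x":0.0116,"y":0.0957,"z":0.005,"ax":-0.0024,"ay":-0.0184,"az":-0.0323},{"x":0.0116,"y":0.0957,"z":0.005,"ax":-0.0024,"ay":-0.0184,"az":-0.0323},{"x":0.0116,"y":0.0957,"z":0.005,"ax":-0.0024,"ay":-0.0184,"az":-0.0323},{"x":0.0116,"y":0.0957,"z":0.005,"ax":-0.0024,"ay":-0.0184,"az":-0.0323},{"x":0.0116,"y":0.0957,"z":0.005,"ax":-0.0024,"ay":-0.0184,"az":-0.0323},{"x":0.0116,"y":0.0957,"z":0.005,"ax":-0.0024,"ay":-0.0184,"az":-0.0323},{"x":0.0116,"y":0.0957,"z":0.005,"ax":-0.0024,"ay":-0.0184,"az":-0.0323},{"x":0.0116,"y":0.0957,"z":0.005,"ax":-0.0024,"ay":-0.0184,"az":-0.0323}]' >/dev/null; python3 s.py
python3 -m handwheel '[{"x":0.0116,"y":0.0957,"z":0.005,"ax":-0.0024,"ay":-0.0184,"az":-0.0323},{"x":0.0116,"y":0.0957,"z":0.005,"ax":-0.0024,"ay":-0.0184,"az":-0.0323},{"x":0.0356,"y":0.0448,"z":-0.002,"ax":-0.0121,"ay":-0.0291,"az":0.0045},{"x":0.0356,"y":0.0448,"z":-0.002,"ax":-0.0121,"ay":-0.0291,"az":0.0045},{"x":0.0356,"y":0.0448,"z":-0.002,"ax":-0.0121,"ay":-0.0291,"az":0.0045},{"x":0.0356,"y":0.0448,"z":-0.002,"ax":-0.0121,"ay":-0.0291,"az":0.0045},{"x":0.0356,"y":0.0448,"z":-0.002,"ax":-0.0121,"ay":-0.0291,"az":0.0045},{"x":0.0356,"y":0.0448,"z":-0.002,"ax":-0.0121,"ay":-0.0291,"az":0.0045}]' >/dev/null; python3 s.py
python3 - <<'E'
from plan import *
off=np.array([66.6,0,-4.3])
A=pose("L",-53-30,37+21,-20,36,off);steps([(*A,7)])
E
```

```text
11.6 [ 0.175  0.04  -0.457  0.023 -1.011  1.457] [436.5 -91.  230.1] F [-0.3  1.  -2.1] 59.20359134674072 24.3
x [0.995 0.074 0.065] y [ 0.073 -0.997  0.013] z [ 0.065 -0.009 -0.998]
12.4 [ 0.647 -0.031 -0.658  0.345 -0.82   0.368] [454.1  62.2 236.6] F [-0.   0.5 -1.2] 59.19910490512848 24.5
x [ 0.905 -0.312  0.288] y [-0.33  -0.944  0.014] z [ 0.268 -0.108 -0.957]
13.2 [ 0.767  0.049 -0.876  1.094 -0.667 -0.488] [501.7 154.1 236. ] F [-0.6 -0.8 -1. ] 59.23582971096039 24.0
x [ 0.736 -0.308  0.602] y [-0.382 -0.924 -0.006] z [ 0.559 -0.225 -0.798]
target [545.4 207.5 235.1] rows 7 row [ 0.0312  0.0381 -0.0007 -0.0103 -0.0249  0.0037] deg/row 2.4 mm/row 9.9 maxrate 1.06 err 0.0 [ 0.68  0.18 -0.93  1.73 -0.78 -0.99]
```

```bash
python3 -m handwheel '[{"x":0.0312,"y":0.0381,"z":-0.0007,"ax":-0.0103,"ay":-0.0249,"az":0.0037},{"x":0.0312,"y":0.0381,"z":-0.0007,"ax":-0.0103,"ay":-0.0249,"az":0.0037},{"x":0.0312,"y":0.0381,"z":-0.0007,"ax":-0.0103,"ay":-0.0249,"az":0.0037},{"x":0.0312,"y":0.0381,"z":-0.0007,"ax":-0.0103,"ay":-0.0249,"az":0.0037},{"x":0.0312,"y":0.0381,"z":-0.0007,"ax":-0.0103,"ay":-0.0249,"az":0.0037},{"x":0.0312,"y":0.0381,"z":-0.0007,"ax":-0.0103,"ay":-0.0249,"az":0.0037},{"x":0.0312,"y":0.0381,"z":-0.0007,"ax":-0.0103,"ay":-0.0249,"az":0.0037},{"x":0,"y":0,"z":0,"ax":0,"ay":0,"az":0}]' >/dev/null; python3 s.py
python3 - <<'E'
from plan import *
from h import *
a=arm.get_image("top")[:,:,::-1];b=arm.get_image("side")[:,:,::-1]
cv2.imwrite("pics/t4.png",a);cv2.imwrite("pics/s4.png",b)
Z=lambda c:cv2.resize(c,None,fx=6,fy=6,interpolation=cv2.INTER_CUBIC)
cv2.imwrite("pics/v4.png",np.hstack([Z(a[160:255,205:270]),Z(b[190:285,265:330])]))
s=arm.read_state();Rt=R.from_quat(s["ee_rot"])
loop=s["position"]+Rt.apply([66.6,0,-4.3])
print("fk loop",loop.round(1),proj("top",loop).round(1),proj("side",loop).round(1),"tip",proj("top",TIP["L"]).round(1),proj("side",TIP["L"]).round(1))
E
```

```text
14.0 [ 0.679  0.18  -0.927  1.726 -0.776 -0.99 ] [545.5 207.3 233.9] F [-0.2 -0.6 -1.7] 59.25317466259003 24.5
x [ 0.555 -0.2    0.807] y [-0.342 -0.94   0.002] z [ 0.758 -0.278 -0.59 ]
fk loop [579.1 194.4 291.2] [237.4 201.5] [305.4 233. ] tip [240.5 191.8] [294.  233.6]
```

View pics/v4.png

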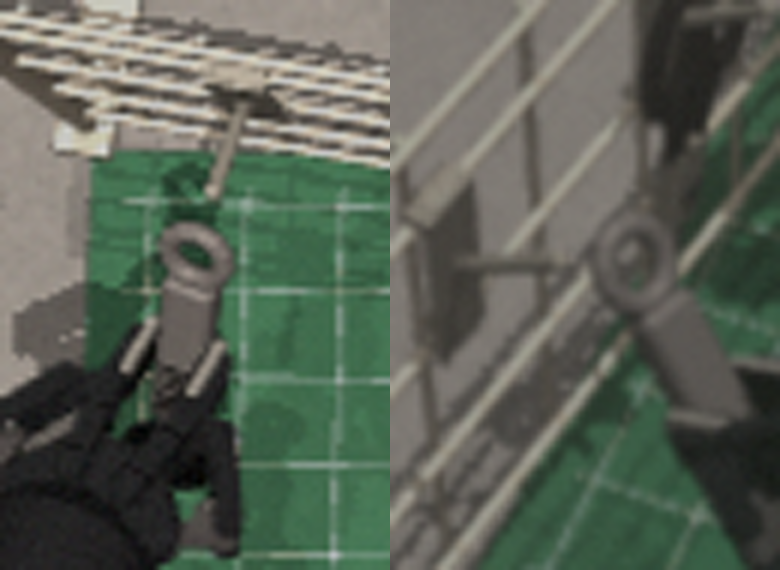

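The ring hole is at top px (237.6,201.4) and side px (305.1,231.6), and the L tip is at (240,191.6) and (294.5,234). These match the FK prediction to about 1 px, so I'll insert along the hook arm.

```bash
python3 -m handwheel '[{"x":0.0327,"y":-0.0046,"z":-0.0238,"ax":0,"ay":0,"az":0},{"x":0.0327,"y":-0.0046,"z":-0.0238,"ax":0,"ay":0,"az":0},{"x":0.0327,"y":-0.0046,"z":-0.0238,"ax":0,"ay":0,"az":0},{"x":0.0327,"y":-0.0046,"z":-0.0238,"ax":0,"ay":0,"az":0},{"x":0.0327,"y":-0.0046,"z":-0.0238,"ax":0,"ay":0,"az":0},{"x":0.0327,"y":-0.0046,"z":-0.0238,"ax":0,"ay":0,"az":0},{"x":0.0327,"y":-0.0046,"z":-0.0238,"ax":0,"ay":0,"az":0},{"x":0.0327,"y":-0.0046,"z":-0.0238,"ax":0,"ay":0,"az":0}]' >/dev/null; python3 s.py
python3 - <<'E'
from h import *
a=arm.get_image("top")[:,:,::-1];b=arm.get_image("side")[:,:,::-1]
Z=lambda c:cv2.resize(c,None,fx=6,fy=6,interpolation=cv2.INTER_CUBIC)
cv2.imwrite("pics/v5.png",np.hstack([Z(a[160:255,205:270]),Z(b[190:285,265:330])]))
E
```

```text
14.9 [ 0.521  0.291 -0.877  1.952 -0.729 -1.103] [598.7 199.6 196.8] F [-0.5 -0.2 -1.7] 59.254851937294006 24.2
x [ 0.553 -0.202  0.808] y [-0.343 -0.939  0.   ] z [ 0.759 -0.278 -0.589]
```

View pics/v5.png

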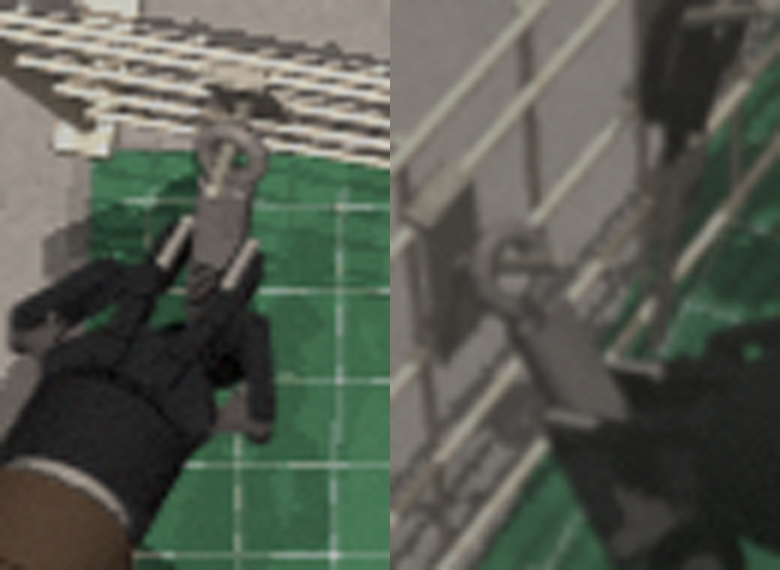

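The hook arm goes through the ring, with its tip emerging on the robot side at top crop (212,192). Now lower and release.

```bash
python3 -m handwheel '[{"x":0,"y":0,"z":-0.01,"ax":0,"ay":0,"az":0},{"x":0,"y":0,"z":-0.01,"ax":0,"ay":0,"az":0},{"x":0,"y":0,"z":-0.01,"ax":0,"ay":0,"az":0},{"x":0,"y":0,"z":-0.01,"ax":0,"ay":0,"az":0},{"x":0,"y":0,"z":0,"ax":0,"ay":0,"az":0},{"x":0,"y":0,"z":0,"ax":0,"ay":0,"az":0},{"x":0,"y":0,"z":0,"ax":0,"ay":0,"az":0},{"x":0,"y":0,"z":0,"ax":0,"ay":0,"az":0}]' >/dev/null; python3 s.py
python3 -m handwheel '[{"x":0,"y":0,"z":0,"ax":0,"ay":0,"az":0},{"x":0,"y":0,"z":0,"ax":0,"ay":0,"az":0},{"x":0,"y":0,"z":0,"ax":0,"ay":0,"az":0},{"x":-0.06,"y":0.022,"z":0.047,"ax":0,"ay":0,"az":0},{"x":-0.1,"y":0.036,"z":0.078,"ax":0,"ay":0,"az":0},{"x":-0.15,"y":0.055,"z":0.117,"ax":0,"ay":0,"az":0},{"x":-0.15,"y":0.055,"z":0.117,"ax":0,"ay":0,"az":0},{"x":-0.15,"y":0.055,"z":0.117,"ax":0,"ay":0,"az":0}]' 0.3 >/dev/null; python3 s.py
python3 -m handwheel '[{"x":0,"y":0,"z":0,"ax":0,"ay":0,"az":0},{"x":0,"y":0,"z":0,"ax":0,"ay":0,"az":0},{"x":0,"y":0,"z":0,"ax":0,"ay":0,"az":0},{"x":0,"y":0,"z":0,"ax":0,"ay":0,"az":0},{"x":0,"y":0,"z":0,"ax":0,"ay":0,"az":0},{"x":0,"y":0,"z":0,"ax":0,"ay":0,"az":0},{"x":0,"y":0,"z":0,"ax":0,"ay":0,"az":0},{"x":0,"y":0,"z":0,"ax":0,"ay":0,"az":0}]' >/dev/null
python3 - <<'E'
from h import *
a=arm.get_image("top")[:,:,::-1];b=arm.get_image("side")[:,:,::-1]
Z=lambda c:cv2.resize(c,None,fx=4,fy=4,interpolation=cv2.INTER_CUBIC)
cv2.imwrite("pics/v6.png",np.hstack([Z(a[160:290,215:315]),Z(b[160:290,265:365])]))
import time
for _ in range(1):
    c=arm.get_image("side")[:,:,::-1];print("motion",np.abs(b.astype(int)-c).max())
E
```

```text
15.8 [ 0.514  0.3   -0.878  1.978 -0.738 -1.129] [600.4 200.3 193.6] F [3.6 0.6 5.6] 59.51625466346741 24.8
x [ 0.545 -0.203  0.813] y [-0.344 -0.939 -0.004] z [ 0.764 -0.278 -0.582]
16.6 [ 1.011  0.08  -0.9    1.334 -0.949 -0.834] [474.5 243.9 284.1] F [0.  1.7 1.6] 0.0 55.5
x [ 0.555 -0.201  0.807] y [-0.344 -0.939  0.002] z [ 0.758 -0.279 -0.59 ]
motion 22
```

View pics/v6.png

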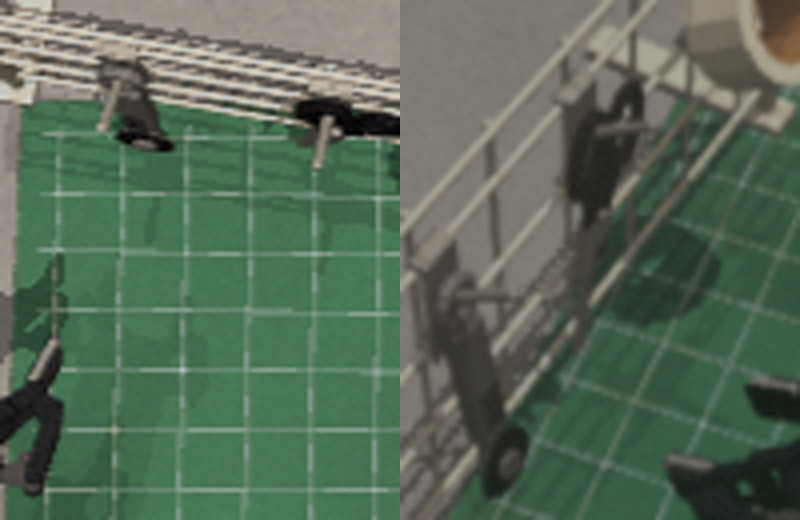

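Both tools are on their hooks, and the cutter is still swinging a little. I'll let it settle.

```bash
Z='{"x":0,"y":0,"z":0,"ax":0,"ay":0,"az":0}'
python3 -m handwheel '[{"x":0,"y":0,"z":0,"ax":0,"ay":0,"az":0},{"x":0,"y":0,"z":0,"ax":0,"ay":0,"az":0},{"x":0,"y":0,"z":0,"ax":0,"ay":0,"az":0},{"x":0,"y":0,"z":0,"ax":0,"ay":0,"az":0},{"x":0,"y":0,"z":0,"ax":0,"ay":0,"az":0},{"x":0,"y":0,"z":0,"ax":0,"ay":0,"az":0},{"x":0,"y":0,"z":0,"ax":0,"ay":0,"az":0},{"x":0,"y":0,"z":0,"ax":0,"ay":0,"az":0}]' >/dev/null
python3 -m handwheel '[{"x":0,"y":0,"z":0,"ax":0,"ay":0,"az":0},{"x":0,"y":0,"z":0,"ax":0,"ay":0,"az":0},{"x":0,"y":0,"z":0,"ax":0,"ay":0,"az":0},{"x":0,"y":0,"z":0,"ax":0,"ay":0,"az":0},{"x":0,"y":0,"z":0,"ax":0,"ay":0,"az":0},{"x":0,"y":0,"z":0,"ax":0,"ay":0,"az":0},{"x":0,"y":0,"z":0,"ax":0,"ay":0,"az":0},{"x":0,"y":0,"z":0,"ax":0,"ay":0,"az":0}]' >/dev/null
python3 -m handwheel '[{"x":0,"y":0,"z":0,"ax":0,"ay":0,"az":0},{"x":0,"y":0,"z":0,"ax":0,"ay":0,"az":0},{"x":0,"y":0,"z":0,"ax":0,"ay":0,"az":0},{"x":0,"y":0,"z":0,"ax":0,"ay":0,"az":0},{"x":0,"y":0,"z":0,"ax":0,"ay":0,"az":0},{"x":0,"y":0,"z":0,"ax":0,"ay":0,"az":0},{"x":0,"y":0,"z":0,"ax":0,"ay":0,"az":0},{"x":0,"y":0,"z":0,"ax":0,"ay":0,"az":0}]' >/dev/null
python3 - <<'E'
from h import *
f=[]
for _ in range(14): f.append(arm.get_image("side")[160:290,265:365].astype(int))
g=lambda a,b:(np.abs(a-b).max(2)>25).sum()
print([g(f[0],x) for x in f[1:]])
a=arm.get_image("top")[:,:,::-1];b=arm.get_image("side")[:,:,::-1]
Z=lambda c:cv2.resize(c,None,fx=4,fy=4,interpolation=cv2.INTER_CUBIC)
cv2.imwrite("pics/v7.png",np.hstack([Z(a[160:290,215:315]),Z(b[160:290,265:365])]))
E
```

```text
[np.int64(0), np.int64(0), np.int64(0), np.int64(0), np.int64(0), np.int64(0), np.int64(0), np.int64(0), np.int64(0), np.int64(0), np.int64(0), np.int64(0), np.int64(0)]
```

View pics/v7.png

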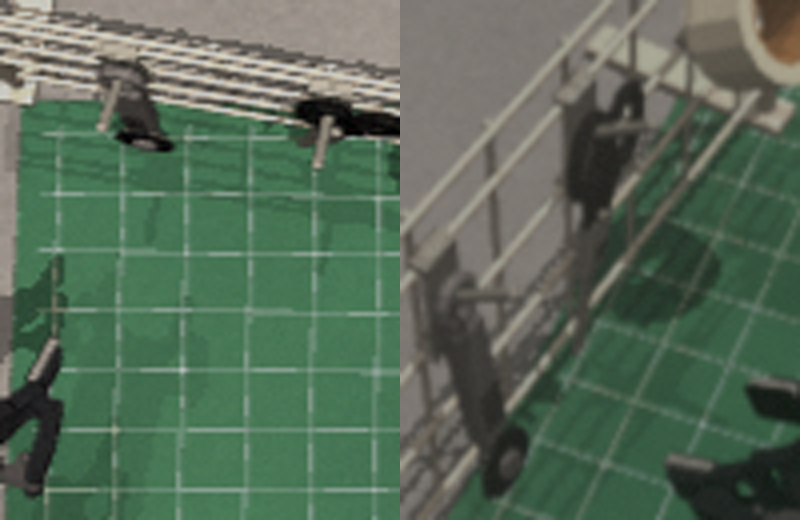

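At rest. The cutter looks tilted, so I'll measure its angle.

```bash
python3 - <<'E'
from plan import *
from h import tri,proj
g,e=tri((250.9,194.9),(291.9,276.3));print("guard",g.round(1),e)
root=TIP["L"]+53*hx-[0,0,37]
l,e2=tri((215+122/4,160+74/4),(265+60/4,160+300/4));print("loop",l.round(1),e2,"root",root.round(1))
for p in(g,l): d=p-root;print((d@hx).round(1),(d@hy).round(1),d[2].round(1))
for L in(l,root+[0,0,0]-8*hx):
    v=L-g;print("len",np.linalg.norm(v),"tilt rad",np.arccos(v[2]/np.linalg.norm(v)))
E
```

```text
guard [622.9 188.3  90.6] 1.0962629950915102
loop [649.9 183.  237.4] 3.0255906146801523 root [660.8 182.  233.5]
-38.5 0.2 -142.9
-11.0 -0.8 3.9
len 149.3721668083152 tilt rad 0.18523865358133795
len 146.1451244542721 tilt rad 0.21011153134886568
```

```bash
python3 -c "
from bench import arm;print(arm.job_done())"
```

```text
the job is handed in; nothing more can be done
None
```

I handed the job in with the shears hanging by their left loop on the middle hook and the rotary cutter by its ring on the left hook. Both were at rest, and the cutter's tilt measured about 0.2 rad against the 0.5 limit. The arm never went near the dish, weight or cone, though I didn't re-measure their positions. The hand-in gave no verdict.

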